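Uncover the staining pot and hold its slide basket raised

TASK

Lift the loose lid off the staining pot by its knob and lay it, knob up, fully inside the shallow tray without dropping it, before you press the lift key. Then press the spring-loaded round key of the pot's stand down with the fingers until its top is level with the tip of the gauge pointer beside it, which raises the slides in the pot, and keep it there: finish while still holding the key at that height. Leave the pointer as it is set and do not disturb the bottle, tape roll and dish nearby.

Things in the scene. Friction and masses are not known exactly. Their poses are not given: they have to be found in the camera images.
- station: staining stand fixed to the worktop: grey base 150 (x) x 260 (y) x 18 mm; z up, origin on the worktop. In its frame: an open white pot (diameter 100, inside 92, rim 83 mm high) at (0, 70); the lift key at (0, -50); a steel gauge post (12 x 10, top 112 mm high) at (33, -83). A basket of glass slides in the pot rises 1.5 mm per mm of key. Stand and tray may trade places
- pot_mouth (a point): centre of the pot's rim plane, 83 mm above the worktop
- lid: loose lid, 85 to 170 g: white disc, diameter 108, 8 mm thick, with a plug of diameter 87, 6 mm deep, beneath and a grey knob on top; 40 mm high in all. Origin: centre of the plug's underside, z out of the knob. Starts on the pot, plug in the mouth (2.5 mm play), underside 77 mm above the worktop; lift it straight up to free it. Laid down it stands on its plug
- lid_mid (a point): centre of the lid, half-way up its 40 mm height (20 mm above its underside, on its axis)
- lid_knob (a point): centre of the round knob on the lid, where it is grasped: diameter 25 mm, 22 mm tall, 29 mm above the lid's underside; the disc's top face is 15 mm below this point
- tray: shallow rectangular tray with a blue pad, 208 (x) x 268 (y) x 22 mm, fixed to the worktop. Origin: centre of its underside. Floor about 8 mm above the worktop; thin rims up to 22 mm at x = +-97..105 and y = +-126..134 mm, so the lid lies inside when its axis is within about 40 mm in x and 70 mm in y of the centre
- lift_key: lift key: round flat-topped grey push key, diameter 36, 11 mm thick, on a 16 mm stem in a grey guide. Slides straight down by up to 30 mm against a spring and returns when let go: about 3 N to start it, rising 0.3 N per mm. Origin: on its axis, 50 mm below its top face (50 mm above the worktop when up)
- key_top (a point): centre of the key's flat top face, 100 mm above the worktop when it is not pressed; press here, straight down
- pointer_tip (a point): tip of the steel gauge pointer: a level blade 4 mm thick, 8 mm wide, on a black rider on the gauge post, ending 6 mm clear of the key's edge. This point is at mid-thickness; its height is where the key's top face must be held: 7 to 22 mm below the unpressed top, different each start. Friction keeps it where it is set
- reagent_bottle: bystander: small brown bottle with a black cap, 33 mm diameter, 85 mm tall; origin at the centre of its underside
- tape: bystander: a roll of green tape lying flat, 99 mm diameter, 19 mm high; origin at the centre of its underside
- pink_dish: bystander: small round pink dish, 60 mm diameter, 28 mm high; origin at the centre of its underside
Mind the look-alikes: they are no part of the job. There is more than one size of the lid; the one meant has the size given above.

How it is judged:
By the outcome, as a careful person would: the job done as asked, in the order asked, and still so for the second after the job is handed in, while the arm keeps its last pose, push and grip.
It also fails if it takes over 61 s, if anything falls off the work surface, if the arm or the gripper's body presses on something with over 40 N, if the wrist force passes 120 N, or if a joint passes its speed limit or range.

ROBOT

A 6-joint arm with a two-finger parallel gripper is mounted at the origin on a cart in front of the work surface, level with it; the furniture and walls round the work are solid. World frame = base frame: x ahead of the robot, y to its left, z up, the work surface at z = 0. Lengths are in m, angles in rad, forces in N, time in s.
With the tool pointing down it reaches from about 0.325 to 0.775 m from the base axis. Payload 9.3 kg.
Tool frame: the origin (TCP) lies at the very end of the fingers, on their centre line; the grasp point (between the pads) lies 19 mm behind it; z points along the fingers, y is the line along which they close (so a half turn about z gives the same grasp; the last joint's range is limited). The gripper opens to 85 mm and grips with 20 to 120 N. Pads are 22 mm wide; open, the fingers measure 114 mm over their backs; the gripper's body (76 mm by 85 mm) begins 54 mm behind the grasp point. The pads swing forward as they close: fully open they stand 13 mm farther back than shut.
Start: joints at [-1.432, 0.259, 0.021, 1.334, 0, 1.418], TCP at [0.158, -0.527, 0.231] pointing down, gripper open.
Joint ranges: [-3.04, 3.04], [-0.91, 1.82], [-1.04, 1.36], [-1.92, 1.95], [-1.52, 1.45], [-3.14, 3.14]. Speed limits (rad/s): [2.22, 2.22, 2.79, 3.14, 3.14, 3.14].

INTERFACE

Orientations are given as [roll, pitch, yaw] about the fixed x, y, z axes, in that order (R = Rz(yaw) Ry(pitch) Rx(roll)).
In Python, from station import readout, read_camera, manip gives the robot as it stands. The module is installed in compiled form; this text tells all that it offers.
- The arm moves only by the tool servo_tool, never from a script. Its argument "series" is one flat list of numbers, 5 for each row, row after row: the gripper's target within -1 to 1 (shut at 1, half-way at 0, fully open at -1), then the shift along the tool's x, y, z in mm, then the turn about the tool's z in rad. A call has exactly 8 rows; each row shifts and turns the commanded pose from where the row before left it, along the tool's axes as they then stand; what a row does not reach is not made up. A row lasts 1/8 s, in which the tool goes at most 62.5 mm and 10.7 degrees, less where a joint would pass 70% of its speed; a pose out of reach is approached as far as the arm can. A call is refused whole if a number of a shift passes 62.5 or a number of a turn 0.188, either way. A call with a gripper value outside its range is refused whole. The fingers move at their own pace and stop on an object; the grip force is fixed at half the most. Time passes only in rows, so rows that do not move let the fingers close, or fill a call up. It gives the time, the measured TCP pose, the force, the opening and the grip force at its end, in the units of the state.
- readout.read_state(): the state, without advancing time (a new reading comes with each control period).
- read_camera(name): name is "side" or "top"; returns a dict with "img" (400x640x3 uint8, blue, green, red), "camera_matrix" (3x3 intrinsics, pixels), "dist_coeffs" ([k1, k2, p1, p2, k3] as OpenCV has them; the pictures are not rectified), "R" (3x3) and "t" (3): a world point X has camera coordinates R X + t. Camera axes: x right, y down, z forward; pixel columns grow to the right and rows downward; lengths in m; the calibration is good to about 2 mm. A picture is of the moment at which its call begins. There is no depth.
- manip.close_job(): hands the job in; it is judged then, once.
The state is a dict: "time": time; "joints": joint angles; "joint_velocities": joint speeds; "joint_efforts": joint torques, N m; "ee_pos": TCP position; "eef_rot": TCP orientation; "ft_force": force on the tool from outside, world axes, zero at the start; "wrist_torque": the same for the moment, N m; "grip_width": finger opening in m; "finger_force": force on a finger pad.
Only numpy, scipy, OpenCV 4.12 (cv2) and the standard library are available. Lean on these libraries where they do the work, as an engineer would, in place of code of your own. Each camera call takes 0.05 s, during which the arm holds its last target. There are 200 camera calls.

## Working session

There is one attempt and no reset: what is moved stays moved. The work goes in short steps, Python scripts to look and compute and a tool call to move; the robot and the scene stay as the last step left them, time stands still between calls to the robot, and variables do not carry over. Pictures are saved under pics/ and viewed, at most 10 in all, crops included, and the job is handed in when it is done.

Besides the shell and the picture viewer there is one more tool, called after "Emit:" by a JSON object that holds its "fn" and its "kwargs", one argument or row to a line. servo_tool: Moves the arm, as the interface text tells. Its arguments: {"type":"object","properties":{"series":{"type":"array"}},"required":["series"]}

```bash
mkdir -p pics
cat > h.py <<'E'
import numpy as np, cv2, pickle
from station import readout, read_camera, manip
def snap(n,tag):
    c=read_camera(n); cv2.imwrite(f'pics/{tag}.png',c['img']); pickle.dump(c,open(f'pics/{tag}.pkl','wb')); return c
def load(tag): return pickle.load(open(f'pics/{tag}.pkl','rb'))
def A(c,k): return np.array(c[k],float)
def ray(c,uv):
    p=cv2.undistortPoints(np.array([[uv]],float),A(c,'camera_matrix'),A(c,'dist_coeffs'))[0,0]
    R=A(c,'R');t=A(c,'t').ravel(); return -R.T@t, R.T@np.r_[p,1]
def atz(c,uv,z):
    o,d=ray(c,uv); return o+d*(z-o[2])/d[2]
def tri(c1,u1,c2,u2):
    o1,d1=ray(c1,u1);o2,d2=ray(c2,u2)
    s=np.linalg.lstsq(np.c_[d1,-d2],o2-o1,rcond=None)[0]
    a,b=o1+s[0]*d1,o2+s[1]*d2; return (a+b)/2,np.linalg.norm(a-b)
def proj(c,X):
    return cv2.projectPoints(np.array(X,float).reshape(-1,3),cv2.Rodrigues(A(c,'R'))[0],A(c,'t'),A(c,'camera_matrix'),A(c,'dist_coeffs'))[0][:,0]
E
python3 - <<'E'
from h import *
for n in('top','side'):
    c=snap(n,n+'0'); print(n,ray(c,(320,200)))
s=readout.read_state();print(s['time'],s['ee_pos'],s['eef_rot'],s['grip_width'])
E
```

```text
top (array([0.39926136, 0.03968332, 1.28007742]), array([ 0.11474898, -0.02100755, -0.99342301]))
side (array([ 0.51167315, -0.83984478,  0.57394094]), array([ 0.03220286,  0.87919839, -0.47563277]))
0.1 [ 0.15815986 -0.52651773  0.23071658] [-3.14039563e+00 -1.61590571e-04  2.91774814e-01] 0.08535916476568689
```

View pics/top0.png

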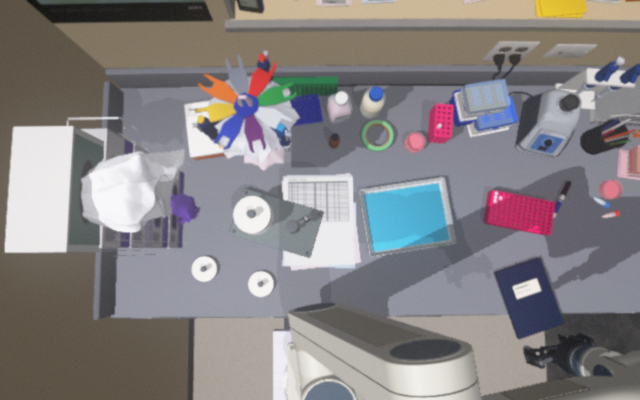

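View pics/side0.png

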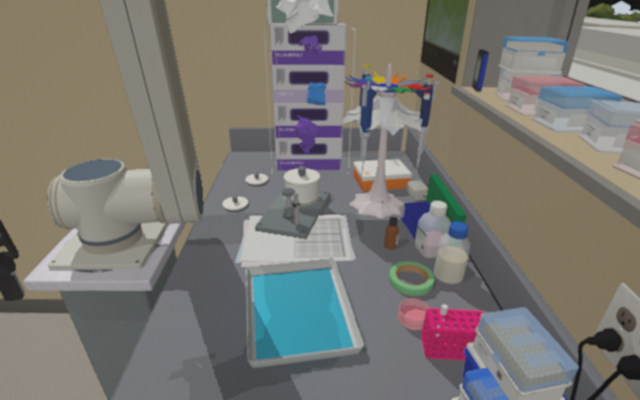

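The top view shows three candidate lids. One is on the pot at about (252,214), and two smaller ones lie on the table at (204,268) and (261,284). The one on the pot fits the description because it is largest and sits on the stand. The key and gauge are near (300,222), and the tray is at about (407,215). I'll confirm with enlarged crops.

Run:
```python
from h import *
a=load('top0')['img'][180:305,180:340]; cv2.imwrite('pics/ct.png',cv2.resize(a,None,fx=4.7,fy=4.7,interpolation=cv2.INTER_CUBIC))
a=load('side0')['img'][160:245,215:345]; cv2.imwrite('pics/cs.png',cv2.resize(a,None,fx=6,fy=6,interpolation=cv2.INTER_CUBIC))
```

```text
(no output)
```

View pics/ct.png

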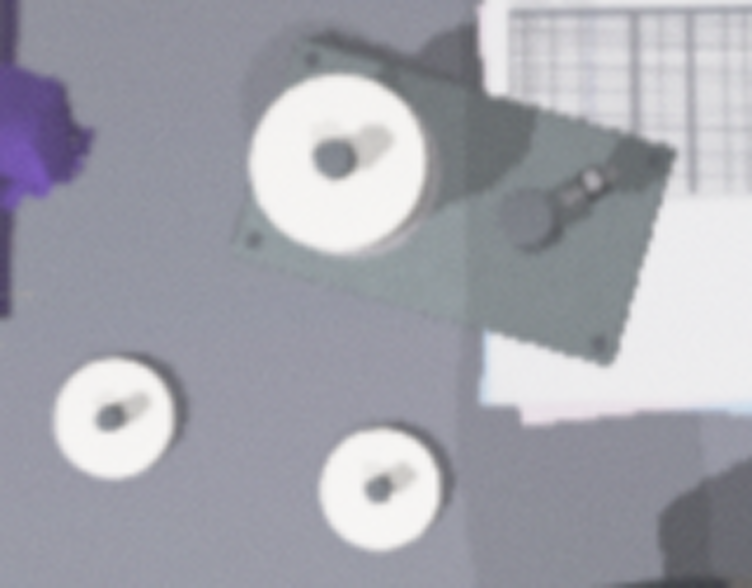

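View pics/cs.png

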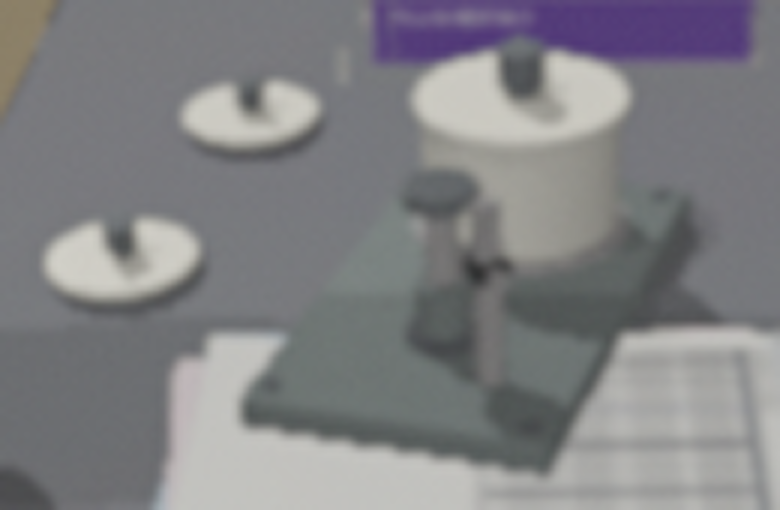

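```bash
cat >> h.py <<'E'
def T(u): return ((u[0]+.5)/4.7-.5+180,(u[1]+.5)/4.7-.5+180)
def S(u): return ((u[0]+.5)/6-.5+215,(u[1]+.5)/6-.5+160)
E
python3 - <<'E'
from h import *
from scipy.optimize import least_squares
t=load('top0');s=load('side0')
obs=[(t,T((338,163)),(0,70,91)),(t,T((335,157)),(0,70,117)),(t,T((530,219)),(0,-50,100)),
(t,T((676,151)),(75,-130,18)),(t,T((611,364)),(-75,-130,18)),(t,T((234,243)),(-75,130,18)),(t,T((594,180)),(33,-83,112)),
(s,S((521,42)),(0,70,117)),(s,S((440,187)),(0,-50,100)),(s,S((487,207)),(33,-83,112)),(s,S((521,95)),(0,70,91)),(s,S((548,462)),(75,-130,18)),(s,S((243,410)),(-75,-130,18))]
def W(p,X):
    X=np.array(X)/1e3; c,n=np.cos(p[2]),np.sin(p[2]); return np.array([p[0]+c*X[0]-n*X[1],p[1]+n*X[0]+c*X[1],X[2]])
f=lambda p:np.concatenate([proj(c,W(p,X))[0]-u for c,u,X in obs])
r=min((least_squares(f,[.3,.05,y],loss='soft_l1') for y in(0,1.5,3,-1.5)),key=lambda r:r.cost)
print(r.x,np.round(f(r.x).reshape(-1,2),1).tolist())
p=r.x
for n,X in dict(knob=(0,70,106),key=(0,-50,100),tip=(17,-67,85),post=(33,-83,112)).items(): print(n,W(p,X))
for z in range(76,96,3): print(z,proj(s,W(p,(17,-67,z)))[0],(proj(s,W(p,(17,-67,z)))[0]-[215,160])*6)
print('side keytop',proj(s,W(p,(0,-50,100))))
# tray rim top corners
img=t['img'];
m=((img[...,0].astype(int)-img[...,2])>90).astype(np.uint8);m[:170]=0;m[260:]=0;m[:,:355]=0;m[:,460:]=0
cs=max(cv2.findContours(m,0,2)[0],key=cv2.contourArea);b=cv2.minAreaRect(cs);print(b)
q=[atz(t,u,.009) for u in cv2.boxPoints(b)];print(np.round(q,3),np.mean(q,0))
E
```

```text
[ 0.47598927  0.14386509 -0.3065373 ] [[0.7, -0.1], [-0.0, 0.4], [-0.6, 0.0], [1.8, 0.2], [1.3, 2.0], [-0.0, 2.5], [0.1, 0.4], [1.1, 0.5], [1.0, -1.0], [0.7, -1.3], [1.2, -0.3], [0.6, -1.8], [-1.4, -2.0]]
knob [0.49711241 0.21060198 0.106     ]
key [0.46090131 0.09619588 0.1       ]
tip [0.47197894 0.07485844 0.085     ]
post [0.48240494 0.05477615 0.112     ]
76 [292.99915341 201.16580634] [467.99492049 246.99483806]
79 [292.97254385 200.19253706] [467.83526313 241.15522238]
82 [292.94587479 199.21653158] [467.67524874 235.29918945]
85 [292.91914609 198.23778021] [467.51487653 229.42668123]
88 [292.89235761 197.25627325] [467.35414568 223.53763948]
91 [292.86550923 196.27200096] [467.1930554  217.63200575]
94 [292.83860081 195.28495356] [467.03160487 211.70972139]
side keytop [[288.96313722 189.72494065]]
((406.0171203613281, 216.9474334716797), (57.654991149902344, 75.60417938232422), 81.46923065185547)
[[ 0.563 -0.125  0.009]
 [ 0.597 -0.359  0.009]
 [ 0.419 -0.378  0.009]
 [ 0.388 -0.147  0.009]] [ 0.49183953 -0.25239005  0.009     ]
```

Run:
```python
from h import *
s=np.mean([read_camera('side')['img'].astype(np.float32) for _ in range(12)],0)
t=np.mean([read_camera('top')['img'].astype(np.float32) for _ in range(8)],0)
np.savez('pics/avg0.npz',s=s,t=t)
a=cv2.resize(s[183:233,272:312],None,fx=11,fy=11,interpolation=cv2.INTER_CUBIC)
b=cv2.resize(t[210:240,285:315],None,fx=11,fy=11,interpolation=cv2.INTER_CUBIC)
o=np.zeros((550,780,3)); o[:,:440]=a; o[:330,445:775]=b
cv2.imwrite('pics/ptr.png',np.clip((o-40)*1.5,0,255))
```

```text
[ WARN:0@19.433] global loadsave.cpp:1063 imwrite_ Unsupported depth image for selected encoder is fallbacked to CV_8U.
```

View pics/ptr.png

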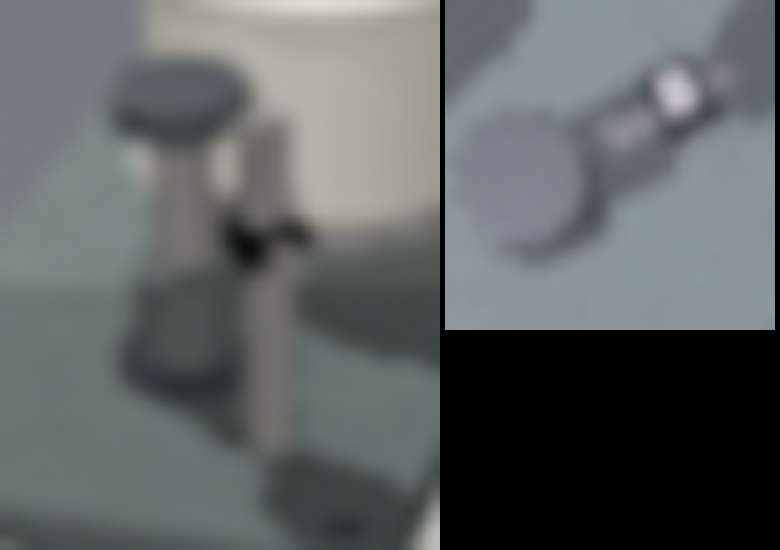

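The averaged view shows the post top at about (268,120), the rider and pointer at rows 215–265 with tail and tip on the diagonal, and the key top at about (180,90). I'll look at the numbers before the fine height fit.

Run:
```python
from h import *
a=np.load('pics/avg0.npz');np.set_printoptions(linewidth=200)
print('cols',np.arange(288,303))
g=a['s'].mean(2)
for r in range(191,213): print(r,np.round(g[r,288:303]).astype(int))
s=load('side0');p=[.47598927,.14386509,-.3065373]
def W(X):
    X=np.array(X)/1e3; c,n=np.cos(p[2]),np.sin(p[2]); return np.array([p[0]+c*X[0]-n*X[1],p[1]+n*X[0]+c*X[1],X[2]])
for z in (112,90,85,80,75,18): print(z,[np.round(proj(s,W((x,y,z)))[0],1).tolist() for x,y in((17,-67),(33,-83),(42,-92))])
gt=a['t'].mean(2)
print('top cols',np.arange(296,314))
for r in range(213,228): print(r,np.round(gt[r,296:314]).astype(int))
t=load('top0')
for X in((17,-67,85),(33,-83,112),(33,-83,80)): print(proj(t,W(X)))
```

```text
cols [288 289 290 291 292 293 294 295 296 297 298 299 300 301 302]
191 [104 104 103 102  99  99 114 138 153 157 157 157 157 156 155]
192 [101 101  99  97  94  96 113 135 149 153 155 157 157 156 155]
193 [ 95  93  91  90  93 104 120 133 139 142 148 155 157 156 155]
194 [ 87  86  85  90 102 113 120 125 124 128 141 153 157 156 155]
195 [ 87  87  91 104 118 120 116 115 114 120 138 153 157 156 155]
196 [ 99  98 105 124 137 130 115 111 112 119 137 153 157 156 155]
197 [112 110 114 132 143 132 114 110 112 119 138 153 157 156 155]
198 [116 114 116 134 145 134 114 110 113 120 138 153 157 156 155]
199 [116 114 116 130 140 130 113 110 113 119 136 151 156 156 155]
200 [116 114 113 119 126 119 110 111 114 118 132 148 156 156 155]
201 [116 114 110 108 108 104 106 112 114 116 127 143 154 156 155]
202 [116 115 109 102  93  91 101 110 109 106 111 127 143 150 150]
203 [117 115 109  97  82  74  86  96  95  86  83  96 119 133 136]
204 [117 115 109  97  76  59  61  71  78  79  74  78 100 118 123]
205 [117 116 110  99  80  59  49  59  80  95  94  90  99 111 116]
206 [114 112 107  99  87  70  57  66  87 10
[... 1374 characters left out ...]
116 117 119 122 127 125 118 130 128 110  94  97 110 119 116 116]
221 [115 112 114 125 130 134 134 129 110 100  96  98 107 118 125 131 128 128]
222 [116 111 113 123 132 135 127 119 106  96 100 116 126 132 134 135 135 136]
223 [120 112 109 114 122 123 116 112 108 109 119 132 136 136 137 136 137 138]
224 [123 111 105 108 112 112 110 109 110 115 129 136 138 137 136 136 138 138]
225 [125 112 102 106 109 109 109 110 114 120 132 137 138 137 137 137 137 138]
226 [125 114 101 105 107 109 112 116 125 130 136 139 139 138 137 138 138 138]
227 [126 111  99 102 112 117 124 129 135 137 139 139 139 139 138 138 138 138]
[[299.34048117 222.61783686]]
[[306.13302406 218.29857655]]
[[306.28091853 219.07945156]]
```

```bash
cat > fit.py <<'E'
from h import *
from scipy.optimize import differential_evolution
G=np.load('pics/avg0.npz')['s'].mean(2); s=load('side0'); p=[.47598927,.14386509,-.3065373]
r0,r1,c0,c1=191,210,291,303; SS=8
c_,n_=np.cos(p[2]),np.sin(p[2])
def W(X):
    X=np.array(X,float)/1e3; return np.c_[p[0]+c_*X[:,0]-n_*X[:,1],p[1]+n_*X[:,0]+c_*X[:,1],X[:,2]]
d=np.array([-1,1])/2**.5; q=np.array([1,1])/2**.5; P0=np.array([33,-83.])
def box(a0,a1,b,z0,z1,ax=(d,q)):  # faces: top, sides hull
    pt=lambda a,w,z:np.r_[P0+a*ax[0]+w*ax[1],z]
    bot=[pt(a,w,z0) for a,w in((a0,-b),(a1,-b),(a1,b),(a0,b))];top=[pt(a,w,z1) for a,w in((a0,-b),(a1,-b),(a1,b),(a0,b))]
    return bot,top
PAD=4
def masks(x,rot):
    dx,dy,zp,rw,rb,rh,ro,tl,sg=x
    L=np.zeros(((r1-r0+2*PAD)*SS,(c1-c0+2*PAD)*SS),np.uint8)
    def uv(P): return ((proj(s,W(P))+[dx,dy]-[c0-PAD,r0-PAD]+.5)*SS-.5)
    def draw(b,side,top):
        h=cv2.convexHull(np.round(uv(b[0]+b[1])*16).astype(np.int32)); cv2.fillConvexPoly(L,h,side,shift=4)
        cv2.fillConvexPoly(L,np.round(uv(b[1])*16).astype(np.int32),top,shift=4)
    ax=(d,q) if rot else (np.array([1.,0]),np.array([0,1.]))
    post=lambda z0,z1:box(-6,6,5,z0,z1,ax)
    draw(box(0,46.7-24,4,zp-2,zp+2),1,2)
    draw(post(18,zp),3,3)
    draw(box(-rw,rw,rb,zp+ro-rh,zp+ro+rh),5,5)
    draw(post(zp+ro+rh,112),3,4)
    if tl>rw: draw(box(-tl,-rw,4,zp-2,zp+2),1,2)
    M=[]
    for k in range(6):
        m=cv2.GaussianBlur((L==k).astype(np.float32),(0,0),sg*SS)
        M.append(cv2.resize(m,None,fx=1/SS,fy=1/SS,interpolation=cv2.INTER_AREA)[PAD:-PAD,PAD:-PAD])
    return M
bgp=G[r0:r1,302]
rows=np.arange(r0,r1);BG=np.array([np.interp(rows+(302-c)*.11,rows,bgp) for c in range(c0,c1)]).T
BG[:,0]=G[r0:r1,290]
Y=G[r0:r1,c0:c1]; wt=np.ones(Y.shape); wt[:,0]=.0; wt[:,1]=.4; wt[:5,:3]=0
def cost(x,rot,full=False):
    M=masks(x,rot); A_=np.stack([m.ravel() for m in M[1:]],1); y=(Y-BG*M[0]).ravel(); w=wt.ravel()
    reg=np.eye(5)*.3; pr=np.array([100,125,112,125,30])*.3
    k=np.linalg.lstsq(np.r_[A_*w[:,None],reg],np.r_[y*w,pr],rcond=None)[0]
    e=(A_@k-y)*w
    return (e.reshape(Y.shape),k) if full else np.mean(e**2)
if __name__=='__main__':
    B=[(-1,3),(-.5,3.5),(74,96),(6,13),(6,13),(3,11),(-6,6),(6,26),(.5,1.4)]
    for rot in(1,0):
      for ro in(0,None):
        b=list(B)
        if ro==0:b[6]=(-.01,.01)
        for seed in(1,2):
            r=differential_evolution(cost,b,args=(rot,),seed=seed,maxiter=60,popsize=8,polish=False)
            print(rot,ro,round(r.fun,1),np.round(r.x,2),np.round(cost(r.x,rot,True)[1]))
E
timeout 500 python3 fit.py
```

```text
1 0 19.4 [-1.000e+00 -3.400e-01  7.685e+01  7.080e+00  7.820e+00  5.210e+00
 -1.000e-02  1.371e+01  8.500e-01] [119. 106. 114. 135.  47.]
1 0 19.4 [-1.   -0.35 76.97  7.16  7.8   4.96 -0.   14.95  0.83] [115. 107. 114. 136.  47.]
1 None 19.4 [-1.   -0.15 77.18  6.89  7.62  5.36  0.22 17.62  0.83] [112. 110. 114. 133.  48.]
1 None 19.3 [-1.   -0.21 76.71  6.7   7.68  5.01  0.42 17.54  0.86] [110. 112. 114. 134.  44.]
0 0 23.0 [-0.99  0.21 78.47  7.56  7.61  4.7   0.   15.96  0.93] [118. 111. 114. 128.  41.]
0 0 23.0 [-0.99 -0.14 77.44  7.1   7.84  4.4   0.   15.56  0.93] [117. 109. 113. 133.  37.]
0 None 23.0 [-1.    0.12 78.57  7.86  7.76  4.68 -0.2  14.05  0.91] [122. 107. 114. 129.  44.]
0 None 23.0 [-1.000e+00 -7.000e-02  7.805e+01  7.540e+00  7.670e+00  4.730e+00
 -5.300e-01  1.441e+01  9.000e-01] [123. 101. 114. 132.  42.]
```

```bash
cat > f2.py <<'E'
import fit; from fit import *
np.set_printoptions(linewidth=180,suppress=True)
B=[(-3,3),(-1.5,3.5),(77,94),(6,13),(6,13),(3,9),(-3,3),(6,20),(.5,1.4)]
for rot in(1,0):
    r=differential_evolution(cost,B,args=(rot,),seed=3,maxiter=60,popsize=8,polish=False)
    print(rot,round(r.fun,1),np.round(r.x,2),np.round(cost(r.x,rot,True)[1]))
    if rot: print(np.round(cost(r.x,rot,True)[0]).astype(int))
    for dy in(0.,.5,1.,1.5):
        b=list(B);b[1]=(dy-.01,dy+.01)
        r=differential_evolution(cost,b,args=(rot,),seed=3,maxiter=35,popsize=7,polish=False)
        print(' dy',dy,round(r.fun,1),np.round(r.x,2))
E
timeout 560 python3 f2.py
```

```text
1 16.1 [-1.34 -0.36 77.04  9.23  7.78  4.3   0.23 16.83  0.92] [114. 125. 113. 132.  44.]
[[  0   0   0  33   8  -6  -7  -3  -2  -2  -1   0]
 [  0   0   0  24   1 -11 -10  -5  -3  -2  -1   0]
 [  0   0   0   7  -6 -11  -9  -5  -3  -2  -1   0]
 [  0   0   0  -1  -6  -4  -3  -3  -3  -2  -1   0]
 [  0   0   0   0   0   1   1  -2  -3  -2  -1   0]
 [  0   1  -6   0   2   2   1  -2  -3  -2  -1   0]
 [  0  -1  -8   1   3   2   0  -3  -4  -2  -1   0]
 [  0  -2  -9   1   3   1  -1  -3  -4  -3  -1   0]
 [  0  -1  -7   2   3   1   0  -2  -2  -2  -1   0]
 [  0   1   0   4   2   0   1   2   1  -1  -1   0]
 [  0   1   3   4   0  -1   1   2   1  -2  -2   0]
 [  0  -3  -1   1  -1   0   2  -1  -3  -4  -3   0]
 [  0  -5  -4  -1  -1   1   4   2  -1  -1  -1   0]
 [  0  -5  -3   3   3  -1  -2   1   4   3   0   0]
 [  0  -5  -4   4   3  -2  -5  -2   1   2   0   0]
 [  0  -3  -3   1   1   2   2   1   0  -1  -1   0]
 [  0   0   4   1  -3   0   2   0  -1  -1  -1   0]
 [  0   2   9   5  -3  -4  -2  -2  -2  -1  -1   0]
 [  0   2  11   7   0  -3  -3  -1   0   1   0   0]]
 dy 0.0 16.3 [-1.36 -0.   78.09  9.33  7.87  4.37  0.17 17.67  0.98]
 dy 0.5 17.6 [-1.33  0.5  79.8   9.31  7.84  4.38  0.01 17.68  1.  ]
 dy 1.0 19.5 [-1.34  1.01 80.46  9.25  7.68  4.28  0.86 16.52  1.05]
 dy 1.5 22.0 [-1.35  1.49 82.53  9.85  7.9   3.92  0.48 17.45  1.1 ]
0 18.5 [-1.49 -0.31 77.59 10.1   7.91  3.82 -0.   18.4   1.04] [114. 131. 113. 131.  38.]
 dy 0.0 18.5 [-1.36 -0.   78.48  9.8   8.05  4.09 -0.2  18.1   0.99]
 dy 0.5 19.4 [-1.39  0.5  80.2  10.08  7.72  4.13 -0.31 17.04  1.01]
 dy 1.0 20.7 [-1.44  1.   81.59 10.15  7.95  3.41 -0.03 18.28  1.08]
 dy 1.5 23.0 [-1.36  1.5  83.2   9.73  7.73  3.93 -0.2  16.24  1.09]
```

```bash
sed -i 's/^for rot/fit.wt[:6,:5]=0\nfor rot/; s/(0.,.5,1.,1.5)/(.5,1.,1.5,2.)/' f2.py; timeout 560 python3 f2.py
```

```text
1 5.1 [-1.21  1.44 82.09  8.32  7.67  4.74  0.26 18.06  0.89] [112. 118. 113. 111.  45.]
[[ 0  0  0  0  0  1 -3 -2 -2 -2 -1  0]
 [ 0  0  0  0  0  1  0  0 -2 -2 -1  0]
 [ 0  0  0  0  0 -2  2  3  0 -2 -1  0]
 [ 0  0  0  0  0 -2  4  3 -1 -2 -1  0]
 [ 0  0  0  0  0  0  2 -1 -2 -2 -1  0]
 [ 0  0  0  0  0  1  0 -3 -3 -2 -1  0]
 [ 0  0 -7  1  2  1 -1 -4 -4 -2 -1  0]
 [ 0 -1 -9  1  2  1 -2 -5 -4 -3 -1  0]
 [ 0 -1 -7  2  2  0 -2 -4 -3 -2 -1  0]
 [ 0  1  0  4  1 -1 -1  0  0 -1 -1  0]
 [ 0  1  4  4  0 -1  0  1  1 -2 -2  0]
 [ 0 -1  0  1 -1  0  2  0 -3 -3 -3  0]
 [ 0 -3 -4 -1 -1  1  4  3 -1 -1 -1  0]
 [ 0 -4 -3  2  2  0 -2  1  4  4  1  0]
 [ 0 -4 -4  4  4 -1 -5 -3  2  3  1  0]
 [ 0 -3 -4  0  2  3  1  0  1  0  0  0]
 [ 0  0  2 -1 -4 -1  2  0  0  0  0  0]
 [ 0  1  8  3 -5 -4 -2 -1  0  0 -1  0]
 [ 0  2 10  6 -1 -3 -2  0  1  2  1  0]]
 dy 0.5 5.3 [-1.25  0.5  79.1   8.5   7.71  4.81  0.59 17.07  0.89]
 dy 1.0 5.1 [-1.22  1.   80.63  8.18  7.68  4.68  0.41 16.89  0.92]
 dy 1.5 5.2 [-1.22  1.5  82.23  8.72  7.53  4.72  0.57 15.99  0.92]
 dy 2.0 5.8 [-1.1   2.   83.64  8.13  7.55  4.55  0.54 16.25  0.92]
0 6.4 [-1.34  0.12 78.27  8.97  7.71  4.37  0.18 17.36  0.95] [114. 124. 112. 145.  42.]
 dy 0.5 6.4 [-1.32  0.49 79.66  9.42  7.71  4.24  0.12 16.24  0.97]
 dy 1.0 6.2 [-1.3   1.   81.21  9.04  7.85  4.18  0.04 18.2   0.98]
 dy 1.5 6.0 [-1.29  1.5  82.57  9.05  7.76  4.2   0.18 17.77  0.97]
 dy 2.0 6.5 [-1.26  2.   84.17  9.    7.82  4.11  0.11 17.09  0.99]
```

```bash
cat >> h.py <<'E'
def rows(p0,y0,p1,y1,n):
    d=(np.array(p1)-p0)/n*1e3; dt=-(y1-y0)/n
    for i in range(n):
        y=y0-dt*i; print([round(float(v),1) for v in (d[0]*np.cos(y)+d[1]*np.sin(y), d[0]*np.sin(y)-d[1]*np.cos(y), -d[2])],round(dt,3))
E
python3 -c "
from h import *
rows([.158,-.527,.231],.292,[.37,-.17,.22],1.571,8)"
```

```text
[38.2, -35.1, 1.4] -0.16
[43.3, -28.6, 1.4] -0.16
[47.3, -21.3, 1.4] -0.16
[50.1, -13.5, 1.4] -0.16
[51.6, -5.4, 1.4] -0.16
[51.8, 2.9, 1.4] -0.16
[50.7, 11.1, 1.4] -0.16
[48.3, 19.1, 1.4] -0.16
```

Emit:
{"fn": "servo_tool", "kwargs": {
  "series": [-1, 38.2, -35.1, 1.4, -0.16, -1, 43.3, -28.6, 1.4, -0.16, -1, 47.3, -21.3, 1.4, -0.16, -1, 50.1, -13.5, 1.4, -0.16, -1, 51.6, -5.4, 1.4, -0.16, -1, 51.8, 2.9, 1.4, -0.16, -1, 50.7, 11.1, 1.4, -0.16, -1, 48.3, 19.1, 1.4, -0.16]
}}

```text
time: 2.1
ee_pos: [0.3706, -0.1682, 0.2203]
eef_rot: [3.141, 0.001, 1.577]
ft_force: [0.8, -0.7, -0.1]
grip_width: 0.0854
finger_force: 0.0
```

Emit:
{"fn": "servo_tool", "kwargs": {
  "series": [-1, 54, 18, 0, 0, -1, 54, 18, 0, 0, -1, 54, 18, 0, 0, -1, 54, 18, 5, 0, -1, 54, 18, 10, 0, -1, 54, 18, 15, 0, -1, 55, 17, 20, 0.006, -1, 0, 0, 20, 0]
}}

```text
time: 3.1
ee_pos: [0.4951, 0.2129, 0.1489]
eef_rot: [3.141, -0.001, 1.57]
ft_force: [-0.2, -1.3, -0.8]
grip_width: 0.0856
finger_force: 0.0
```

Run:
```python
from h import *
t=snap('top','t1');s=snap('side','s1');st=readout.read_state();print(st['ee_pos'],st['eef_rot'],st['joints'])
a=cv2.resize(t['img'][165:265,190:320],None,fx=3,fy=3,interpolation=cv2.INTER_CUBIC)
b=cv2.resize(s['img'][120:220,240:370],None,fx=3,fy=3,interpolation=cv2.INTER_CUBIC)
cv2.imwrite('pics/g1.png',np.hstack([a,b]))
```

```text
[0.49340111 0.21014044 0.14789808] [-3.13767024e+00  1.06604205e-03  1.56769553e+00] [ 2.46145652e-01  2.76127240e-01 -1.70822634e-01  1.12791062e+00
 -6.55371760e-05  1.82004500e+00]
```

View pics/g1.png

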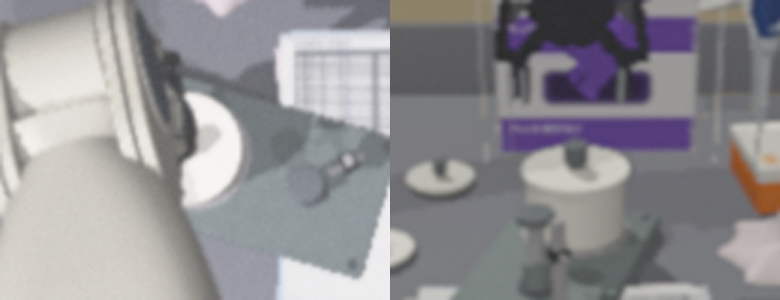

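The fingers straddle the knob: they are at (510,95) and (632,95) with the knob at (576,155) in the crop, so a shift of about +3 mm in x is needed. Next I descend.

Emit:
{"fn": "servo_tool", "kwargs": {
  "series": [-1, 0, 3, 15, 0, -1, 0, 0, 15, 0, -1, 0, 0, 12, 0, -1, 0, 0, 8, 0, -1, 0, 0, 3, 0, -1, 0, 0, 0, 0, -1, 0, 0, 0, 0, -1, 0, 0, 0, 0]
}}

```text
time: 4.2
ee_pos: [0.4978, 0.2095, 0.0974]
eef_rot: [3.141, -0.0, 1.566]
ft_force: [0.5, 0.1, -0.9]
grip_width: 0.0853
finger_force: 0.0
```

Run:
```python
from h import *
a=readout.read_state();print(a['ee_pos'],a['eef_rot'],a['ft_force'],a['grip_width'])
```

```text
[0.49778645 0.20951215 0.09742791] [ 3.14096496e+00 -1.94122381e-04  1.56585447e+00] [ 0.45397394  0.1418444  -0.8711794 ] 0.08531569350297656
```

Emit:
{"fn": "servo_tool", "kwargs": {
  "series": [-1, 1.5, 0, 2, 0, -1, 0, 0, 1, 0, 0.5, 0, 0, 0, 0, 1, 0, 0, 0, 0, 1, 0, 0, 0, 0, 1, 0, 0, 0, 0, 1, 0, 0, 0, 0, 1, 0, 0, 0, 0]
}}

```text
time: 5.2
ee_pos: [0.4966, 0.2108, 0.0944]
eef_rot: [-3.14, 0.0, 1.566]
ft_force: [-5.0, -0.9, 6.7]
grip_width: 0.0226
finger_force: 58.7
```

Emit:
{"fn": "servo_tool", "kwargs": {
  "series": [1, 0, 0, -1, 0, 1, 0, 0, -2, 0, 1, 0, 0, -3, 0, 1, 0, 0, -4, 0, 1, 0, 0, -8, 0, 1, 0, 0, -12, 0, 1, 0, 0, -15, 0, 1, 0, 0, -15, 0]
}}

```text
time: 6.2
ee_pos: [0.4979, 0.211, 0.1556]
eef_rot: [3.141, -0.0, 1.566]
ft_force: [0.6, -0.1, -0.6]
grip_width: 0.0234
finger_force: 59.1
```

Run:
```python
from h import *
t=snap('top','t2');s=snap('side','s2');st=readout.read_state();print(st['ee_pos'],st['ft_force'],st['grip_width'],st['finger_force'])
a=cv2.resize(t['img'][165:265,350:480],None,fx=3,fy=3,interpolation=cv2.INTER_CUBIC)
b=cv2.resize(s['img'][90:220,240:370],None,fx=3,fy=3,interpolation=cv2.INTER_CUBIC)
o=np.zeros((390,780,3),np.uint8);o[:300,:390]=a;o[:,390:]=b
cv2.imwrite('pics/g2.png',o)
# tray center from rim edges
q=[(368,187),(449,176),(458,243),(372,255)]
print([np.round(atz(t,u,.009),3).tolist() for u in q])
```

```text
[0.49858455 0.21119715 0.15629475] [ 0.28900432  0.13978712 -1.53108245] 0.02295034543164199 59.115893840789795
[[0.585, -0.137, 0.009], [0.618, -0.391, 0.009], [0.41, -0.41, 0.009], [0.376, -0.144, 0.009]]
```

View pics/g2.png

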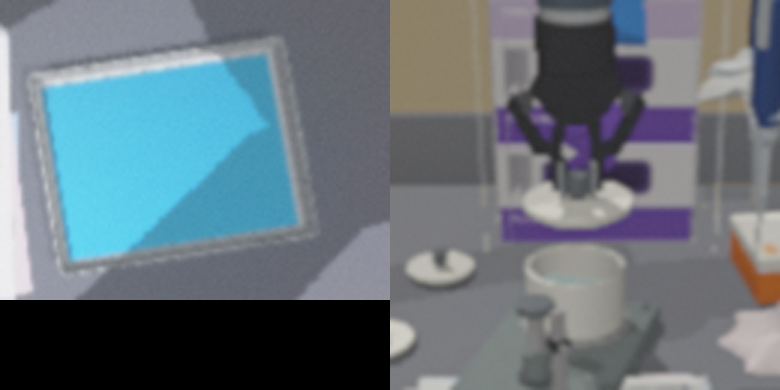

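Lid is off the pot, level and firmly held; the tray interior centre is at about (.492,-.252). Now I carry it over.

Emit:
{"fn": "servo_tool", "kwargs": {
  "series": [1, -15, 0, -5, 0, 1, -35, 0, -5, 0, 1, -50, -1, 0, 0, 1, -55, -1, 0, 0, 1, -55, -1, 0, 0, 1, -55, -1, 0, 0, 1, -55, -1, 0, 0, 1, -50, -1, 0, 0]
}}

```text
time: 7.3
ee_pos: [0.4887, -0.1616, 0.1639]
eef_rot: [-3.141, -0.0, 1.565]
ft_force: [0.7, -0.0, -2.3]
grip_width: 0.023
finger_force: 59.1
```

Emit:
{"fn": "servo_tool", "kwargs": {
  "series": [1, -45, -1, 10, 0, 1, -30, 0, 20, 0, 1, -15, 0, 25, 0, 1, -3, 0, 25, 0, 1, 0, 0, 20, 0, 1, 0, 0, 10, 0, 1, 0, 0, 5, 0, 1, 0, 0, 0, 0]
}}

```text
time: 8.3
ee_pos: [0.4883, -0.2522, 0.0493]
eef_rot: [3.141, 0.0, 1.566]
ft_force: [-0.3, 0.3, -1.2]
grip_width: 0.0232
finger_force: 59.1
```

Run:
```python
from h import *
a=readout.read_state();print(a['ee_pos'],a['eef_rot'],a['ft_force'],a['grip_width'])
```

```text
[ 0.48831387 -0.25215699  0.04931484] [3.14142754e+00 1.51678439e-04 1.56584469e+00] [-0.32482099  0.25495709 -1.16607167] 0.023166237735166337
```

Around 24 mm remains; I'll lower gently.

Emit:
{"fn": "servo_tool", "kwargs": {
  "series": [1, 0, 2, 8, 0, 1, 0, 0, 6, 0, 1, 0, 0, 4, 0, 1, 0, 0, 2, 0, 1, 0, 0, 1, 0, 1, 0, 0, 1, 0, 1, 0, 0, 0.5, 0, 1, 0, 0, 0, 0]
}}

```text
time: 9.3
ee_pos: [0.4903, -0.2521, 0.0266]
eef_rot: [3.142, 0.0, 1.566]
ft_force: [-0.9, -0.4, -1.4]
grip_width: 0.023
finger_force: 59.1
```

Emit:
{"fn": "servo_tool", "kwargs": {
  "series": [1, 0, 0, 0.5, 0, 1, 0, 0, 0.5, 0, 1, 0, 0, 0.5, 0, 1, 0, 0, 0.5, 0, 1, 0, 0, 0, 0, 1, 0, 0, 0, 0, 1, 0, 0, 0, 0, 1, 0, 0, 0, 0]
}}

```text
time: 10.3
ee_pos: [0.4903, -0.252, 0.0246]
eef_rot: [-3.142, -0.0, 1.566]
ft_force: [-0.5, -0.5, -0.8]
grip_width: 0.0232
finger_force: 59.1
```

Emit:
{"fn": "servo_tool", "kwargs": {
  "series": [1, 0, 0, 0.4, 0, 1, 0, 0, 0.4, 0, 1, 0, 0, 0.4, 0, 1, 0, 0, 0, 0, 1, 0, 0, 0, 0, 1, 0, 0, 0, 0, 1, 0, 0, 0, 0, 1, 0, 0, 0, 0]
}}

```text
time: 11.3
ee_pos: [0.4903, -0.2521, 0.0234]
eef_rot: [-3.142, 0.0, 1.566]
ft_force: [0.3, -0.2, -0.2]
grip_width: 0.0226
finger_force: 59.1
```

Emit:
{"fn": "servo_tool", "kwargs": {
  "series": [1, 0, 0, 0.4, 0, 1, 0, 0, 0.4, 0, 1, 0, 0, 0, 0, 1, 0, 0, 0, 0, 1, 0, 0, 0, 0, 1, 0, 0, 0, 0, 1, 0, 0, 0, 0, 1, 0, 0, 0, 0]
}}

```text
time: 12.3
ee_pos: [0.4903, -0.2521, 0.0226]
eef_rot: [3.142, -0.0, 1.566]
ft_force: [-0.5, -0.4, -2.4]
grip_width: 0.0228
finger_force: 59.1
```

Emit:
{"fn": "servo_tool", "kwargs": {
  "series": [1, 0, 0, 0.4, 0, 1, 0, 0, 0.4, 0, 1, 0, 0, 0.4, 0, 1, 0, 0, 0, 0, 1, 0, 0, 0, 0, 1, 0, 0, 0, 0, 1, 0, 0, 0, 0, 1, 0, 0, 0, 0]
}}

```text
time: 13.3
ee_pos: [0.4903, -0.252, 0.0222]
eef_rot: [3.141, 0.0, 1.566]
ft_force: [-2.2, 2.3, 9.1]
grip_width: 0.023
finger_force: 60.2
```

Run:
```python
from h import *
a=readout.read_state();print(a['ee_pos'],a['ft_force'])
s=snap('side','s3')
cv2.imwrite('pics/g3.png',cv2.resize(s['img'][240:370,235:365],None,fx=4.5,fy=4.5,interpolation=cv2.INTER_CUBIC))
```

```text
[ 0.49033865 -0.25200834  0.02218194] [-2.17830536  2.34092446  9.07937882]
```

View pics/g3.png

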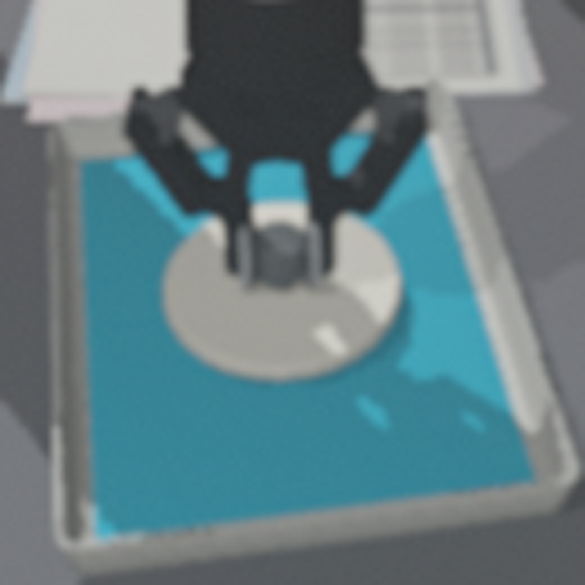

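The lid is in contact with the tray floor (9 N) and well inside it. Next I release and retreat.

Emit:
{"fn": "servo_tool", "kwargs": {
  "series": [1, 0, 0, -0.7, 0, 0.5, 0, 0, 0, 0, -0.3, 0, 0, 0, 0, -0.3, 0, 0, 0, 0, -0.3, 0, 0, 0, 0, -0.3, 0, 0, 0, 0, -0.3, 0, 0, -5, 0, -0.3, 0, 0, -15, 0]
}}

```text
time: 14.35
ee_pos: [0.49, -0.2518, 0.0423]
eef_rot: [-3.141, -0.001, 1.566]
ft_force: [-0.4, -0.1, 1.3]
grip_width: 0.0561
finger_force: 0.0
```

Emit:
{"fn": "servo_tool", "kwargs": {
  "series": [-0.3, 0, 0, -30, 0, -0.3, 0, 0, -45, 0, 1, 0, 0, -50, 0, 1, 40, 0, -10, 0, 1, 50, 0, 0, 0, 1, 50, 0, 0, 0, 1, 40, 0, 0, 0, 1, 0, 0, 0, 0]
}}

```text
time: 15.35
ee_pos: [0.491, -0.0697, 0.1785]
eef_rot: [3.14, 0.0, 1.569]
ft_force: [0.4, -0.4, 0.8]
grip_width: 0.0004
finger_force: 0.0
```

Run:
```python
from h import *
a=readout.read_state();print(a['time'],a['ee_pos'],a['ft_force'],a['grip_width'])
S=[];
for _ in range(12): c=read_camera('side'); S.append(c['img'].astype(np.float32))
Tm=[read_camera('top')['img'].astype(np.float32) for _ in range(8)]
np.savez('pics/avg1.npz',s=np.mean(S,0),t=np.mean(Tm,0))
s=np.mean(S,0);t=np.mean(Tm,0)
a=cv2.resize(s[183:233,272:312],None,fx=8,fy=8,interpolation=cv2.INTER_CUBIC)
b=cv2.resize(t[165:265,330:460],None,fx=3.5,fy=3.5,interpolation=cv2.INTER_CUBIC)
o=np.zeros((400,780,3),np.float32); o[:,:320]=a; o[:350,322:777]=b
cv2.imwrite('pics/g4.png',o.clip(0,255).astype(np.uint8))
```

```text
15.35 [ 0.49097631 -0.06973238  0.17849301] [ 0.36207447 -0.35411815  0.78203683] 0.00037001562943457625
```

View pics/g4.png

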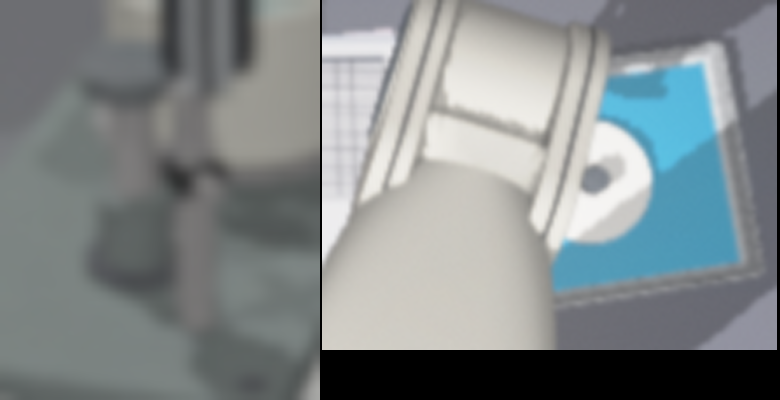

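The lid stands knob-up inside the tray at about (595,178) in the crop, and the pointer rider is unchanged. Next I move above the key, aiming slightly away from the pointer.

Emit:
{"fn": "servo_tool", "kwargs": {
  "series": [1, 30, -6, 0, 0, 1, 50, -10, 0, 0, 1, 50, -10, 0, 0, 1, 37, -6, 10, 0, 1, 0, 0, 20, 0, 1, 0, 0, 20, 0, 1, 0, 0, 15, 0, 1, 0, 0, 5, 0]
}}

```text
time: 17.35
ee_pos: [0.4596, 0.0952, 0.1064]
eef_rot: [-3.14, 0.0, 1.566]
ft_force: [-1.1, -0.1, 0.4]
grip_width: -0.0
finger_force: 0.0
```

Emit:
{"fn": "servo_tool", "kwargs": {
  "series": [1, 0, 0, 0, 0, 1, 0, 0, 0, 0, 1, 0, 0, 0, 0, 1, 0, 0, 0, 0, 1, 0, 0, 0, 0, 1, 0, 0, 0, 0, 1, 0, 0, 0, 0, 1, 0, 0, 0, 0]
}}

```text
time: 18.35
ee_pos: [0.46, 0.0951, 0.1071]
eef_rot: [-3.142, -0.0, 1.566]
ft_force: [-0.2, -0.7, -0.3]
grip_width: 0.0002
finger_force: 0.0
```

Run:
```python
from h import *
s=snap('side','s5');t=snap('top','t5')
a=cv2.resize(s['img'][170:220,270:310],None,fx=10,fy=10,interpolation=cv2.INTER_CUBIC)
b=cv2.resize(t['img'][200:250,280:320],None,fx=9,fy=10,interpolation=cv2.INTER_CUBIC)
cv2.imwrite('pics/g5.png',np.hstack([a,b]))
```

```text
(no output)
```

View pics/g5.png

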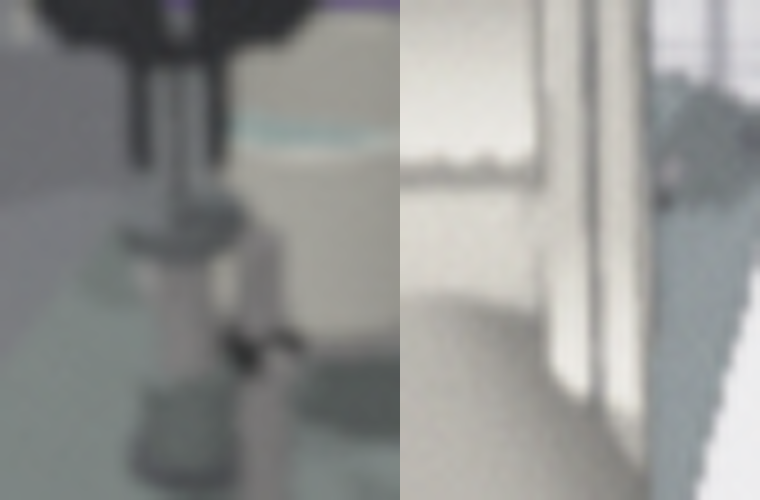

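This is my tenth picture. The fingers (x≈180) are centred over the key (x≈182), and the rider is at (250,345). Next I find contact.

Emit:
{"fn": "servo_tool", "kwargs": {
  "series": [1, 2, 0, 3, 0, 1, 0, 0, 1, 0, 1, 0, 0, 1, 0, 1, 0, 0, 1, 0, 1, 0, 0, 0, 0, 1, 0, 0, 0, 0, 1, 0, 0, 0, 0, 1, 0, 0, 0, 0]
}}

```text
time: 19.45
ee_pos: [0.4601, 0.0971, 0.1011]
eef_rot: [3.141, 0.0, 1.566]
ft_force: [-0.4, 0.6, 0.8]
grip_width: 0.0001
finger_force: 0.0
```

Emit:
{"fn": "servo_tool", "kwargs": {
  "series": [1, 0, 0, 1, 0, 1, 0, 0, 0, 0, 1, 0, 0, 0, 0, 1, 0, 0, 0, 0, 1, 0, 0, 0, 0, 1, 0, 0, 0, 0, 1, 0, 0, 0, 0, 1, 0, 0, 0, 0]
}}

```text
time: 20.45
ee_pos: [0.4601, 0.0971, 0.1001]
eef_rot: [3.142, 0.0, 1.566]
ft_force: [0.3, 0.6, 1.6]
grip_width: -0.0004
finger_force: 0.5
```

Emit:
{"fn": "servo_tool", "kwargs": {
  "series": [1, 0, 0, 1, 0, 1, 0, 0, 0, 0, 1, 0, 0, 0, 0, 1, 0, 0, 0, 0, 1, 0, 0, 0, 0, 1, 0, 0, 0, 0, 1, 0, 0, 0, 0, 1, 0, 0, 0, 0]
}}

```text
time: 21.45
ee_pos: [0.4601, 0.0971, 0.0991]
eef_rot: [3.141, 0.0, 1.566]
ft_force: [0.8, 0.5, 3.3]
grip_width: -0.0001
finger_force: 1.5
```

Emit:
{"fn": "servo_tool", "kwargs": {
  "series": [1, 0, 0, 3, 0, 1, 0, 0, 3, 0, 1, 0, 0, 3, 0, 1, 0, 0, 3, 0, 1, 0, 0, 0, 0, 1, 0, 0, 0, 0, 1, 0, 0, 0, 0, 1, 0, 0, 0, 0]
}}

```text
time: 22.45
ee_pos: [0.4601, 0.0971, 0.0871]
eef_rot: [3.141, 0.0, 1.566]
ft_force: [0.5, 0.5, 7.4]
grip_width: -0.0001
finger_force: 3.3
```

Run:
```python
from fit import *
np.set_printoptions(linewidth=200)
S=np.mean([read_camera('side')['img'].astype(np.float32) for _ in range(16)],0);np.savez('pics/avg2.npz',s=S)
a=readout.read_state();print(a['time'],a['ee_pos'],a['ft_force'])
g2=S.mean(2)
for nm,g in(('up',G),('pressed',g2)):
    print(nm,np.arange(281,299))
    for r in range(183,212): print(r,np.round(g[r,281:299]).astype(int))
th=np.linspace(0,2*np.pi,181)
for z in(100,89,a['ee_pos'][2]*1e3,a['ee_pos'][2]*1e3-11):
    u=proj(s,W(np.c_[18*np.cos(th),-50+18*np.sin(th),0*th+z])); print(z,'rows',u[:,1].min(),u[:,1].max(),'cols',u[:,0].min(),u[:,0].max())
```

```text
23.25 [0.46010191 0.09709986 0.08711709] [0.35225533 0.23562406 7.43675315]
up [281 282 283 284 285 286 287 288 289 290 291 292 293 294 295 296 297 298]
183 [121 122 122 126 134 140 141 143 148 153 158 163 167 170 173 176 179 181]
184 [122 121 122 127 136 143 144 145 146 147 148 151 154 156 157 159 161 162]
185 [122 121 121 126 136 145 147 149 150 151 152 153 153 152 151 151 151 150]
186 [122 121 122 125 135 144 147 149 151 152 153 155 155 154 153 152 151 150]
187 [122 121 121 123 130 137 138 139 141 143 145 149 153 156 156 155 154 153]
188 [122 120 117 115 118 118 117 117 118 120 124 132 142 152 156 157 156 155]
189 [121 117 111 108 106 105 104 103 103 104 106 112 124 140 153 157 158 157]
190 [119 114 108 105 104 104 103 103 103 102 102 102 108 126 146 156 158 158]
191 [118 111 106 105 105 104 104 104 104 103 102  99  99 114 138 153 157 157]
192 [116 106 100 100 102 103 102 101 101  99  97  94  96 113 135 149 153 155]
193 [116 101  90  89  93  96  96  95  93  91  90  93 104 120 133 139 142 148]
194 [119 104  91  86  87  87  87  87  86  85  90 102 113 120 125 124 128 141]
195 [125 11
[... 3339 characters left out ...]
13 114]
208 [129 128 123 116 114 114 110 104 101  98  95  91  91  98 106 112 113 108]
209 [129 128 121 109 102 101 101  98  97  95  92  90  96 108 116 117 114 105]
210 [129 128 121 108  97  96  97  97  97  94  91  90  97 111 117 118 115 107]
211 [129 128 120 107  97  97  98  98  97  95  91  90  99 112 118 118 115 110]
100 rows 186.78576039498174 192.75394004674342 cols 282.3490156160625 295.56582891612265
89 rows 190.3280037753419 196.37324100458278 cols 282.4988723769763 295.64857528976063
87.11709406426645 rows 190.93081697635398 196.98904257246653 cols 282.52440137778126 295.66267367154245
76.11709406426645 rows 194.43206750888737 200.5650107991732 cols 282.6728314851605 295.7446558614056
```

```bash
cat > f3.py <<'E'
import fit; from fit import *
np.set_printoptions(linewidth=180,suppress=True)
g=np.load('pics/avg2.npz')['s'].mean(2)
print('base cols 293-301'); 
for r in range(216,230): print(r,np.round(G[r,290:302]).astype(int),np.round(g[r,290:302]).astype(int))
for rot in(1,0):
    b,t=box(-6,6,5,18,112,(d,q) if rot else (np.array([1.,0]),np.array([0,1.]))); print(rot,np.round(proj(s,W(t)),1).tolist(),np.round(proj(s,W(b)),1).tolist())
fit.G=g; fit.Y=g[r0:r1,c0:c1]; bgp=g[r0:r1,302]
fit.BG=np.array([np.interp(rows+(302-c)*.11,rows,bgp) for c in range(c0,c1)]).T
w=np.ones(fit.Y.shape); w[:,0]=0; w[:,1]=0; w[:11,:4]=0; fit.wt=w
B=[(-3,1),(-1.5,3.5),(77,94),(7,10),(6.5,9),(3.5,6),(-1,1),(12,20),(.6,1.1)]
for rot in(1,0):
    for dy in(None,0,.5,1.,1.5):
        bb=list(B)
        if dy is not None: bb[1]=(dy-.01,dy+.01)
        r=differential_evolution(cost,bb,args=(rot,),seed=3,maxiter=40,popsize=7,polish=False)
        print(rot,dy,round(r.fun,1),np.round(r.x,2),np.round(cost(r.x,rot,True)[1]))
E
timeout 560 python3 f3.py
```

```text
base cols 293-301
216 [ 82  79  76  81  96 108 114 114 111 110 113 114] [ 87  83  81  89 104 115 117 116 115 119 124 126]
217 [ 74  73  73  81  96 108 114 114 111 111 113 114] [ 80  78  78  88 104 115 117 116 117 122 127 128]
218 [ 73  73  76  84  97 108 114 114 112 112 113 114] [ 78  79  82  92 106 116 118 116 118 122 127 129]
219 [ 78  78  81  88  98 109 114 114 111 110 113 114] [ 86  88  92  99 109 116 118 117 116 121 127 129]
220 [ 85  82  84  88  98 108 114 113 109 108 111 113] [ 97  95  97 102 110 116 118 116 114 118 125 128]
221 [ 93  86  83  86  97 108 114 114 108 106 111 113] [107 100  98 100 108 115 118 116 112 114 121 123]
222 [104  93  86  86  95 107 114 113 108 107 110 113] [117 107 100  98 106 114 118 115 109 107 110 111]
223 [111 104  97  94  98 105 110 108 103 101 105 109] [125 119 111 107 108 112 114 110 105  99  98  99]
224 [114 112 109 108 105 103 100  96  91  89  93  99] [129 127 123 118 110 106 105 102  98  96  96  96]
225 [114 114 114 113 110 104  95  87  83  83  84  88] [129 128 126 118 106  99  98  96  96  97  97  98]
226 [113 114 113 113 112 105  94  85  83  
[... 865 characters left out ...]
4.26  0.02 17.29  0.84] [112. 135. 116. 125.  46.]
1 1.0 3.8 [-1.23  0.99 81.06  8.59  8.25  4.19  0.33 16.76  0.89] [112. 146. 116. 116.  46.]
1 1.5 5.3 [-1.22  1.49 82.64  8.68  7.93  4.42  0.15 16.14  0.89] [116. 145. 116. 108.  47.]
0 None 3.6 [-1.33  0.61 80.49  8.9   8.03  4.01 -0.14 17.56  0.89] [113. 139. 116. 123.  44.]
0 0 3.5 [-1.46 -0.   79.21  9.43  8.11  3.82 -0.59 18.26  0.88] [117. 136. 115. 135.  43.]
0 0.5 3.3 [-1.36  0.5  80.59  9.33  8.18  3.84 -0.46 18.35  0.89] [116. 134. 115. 124.  43.]
0 1.0 3.8 [-1.42  1.   82.4   9.68  8.25  3.82 -0.82 19.43  0.9 ] [117. 133. 115. 115.  43.]
0 1.5 5.3 [-1.3   1.5  83.22  9.12  7.93  3.93 -0.24 16.57  0.96] [120. 145. 116. 107.  40.]
```

Fits on the post top (dy≈0.5), the key edges (≈0.3) and the post base (≈0) together put the pointer at about 80.0 mm, which is inside the 78–93 mm range. I'll press to that height.

Emit:
{"fn": "servo_tool", "kwargs": {
  "series": [1, 0, 0, 2, 0, 1, 0, 0, 2, 0, 1, 0, 0, 2, 0, 1, 0, 0, 1, 0, 1, 0, 0, 0, 0, 1, 0, 0, 0, 0, 1, 0, 0, 0, 0, 1, 0, 0, 0, 0]
}}

```text
time: 24.25
ee_pos: [0.4602, 0.0971, 0.0803]
eef_rot: [3.141, -0.0, 1.566]
ft_force: [-1.9, -0.4, 9.1]
grip_width: -0.0001
finger_force: 4.4
```

Run:
```python
from fit import *
np.set_printoptions(linewidth=200)
S=np.mean([read_camera('side')['img'].astype(np.float32) for _ in range(16)],0);np.savez('pics/avg3.npz',s=S)
a=readout.read_state();print(a['time'],a['ee_pos'],a['ft_force'],a['joint_velocities'])
g=S.mean(2)
for r in range(193,210): print(r,np.round(g[r,281:302]).astype(int))
```

```text
25.05 [0.46014007 0.09711962 0.08027769] [-0.69121532  0.29159101  8.37773159] [-1.13442052e-03 -1.03237484e-03  4.24775121e-05 -1.26550564e-03  4.58801256e-04  2.34126389e-05]
193 [128 118  94  72  87 107 105  98 108 102  75  73 108 130 132 130 136 148 157 159 159]
194 [129 121 101  79  89 107 105  98 106 102  77  71  99 120 124 123 127 142 155 159 158]
195 [128 122 109  95  98 109 104  95 103 103  83  77  97 115 119 117 122 140 155 159 158]
196 [126 121 116 111 109 109 102  92 100 103  89  82  96 112 117 115 121 139 155 159 158]
197 [124 119 118 117 112 104  96  88  94  98  89  83  94 109 116 115 121 140 155 159 158]
198 [124 116 114 115 108  97  89  86  87  89  87  85  93 107 116 116 121 140 155 159 158]
199 [123 112 105 106 103  95  90  89  88  89  91  92  97 108 116 116 121 138 153 159 158]
200 [124 112  99  96  95  92  91  91  90  92  99 104 106 112 117 116 120 134 150 158 159]
201 [127 120 108  98  93  91  91  91  90  93 102 108 108 113 118 116 117 128 145 156 158]
202 [130 127 122 113 105  99  96  96  96  96  98  96  96 106 115 112 108 112 129 145 152]
203 [130 130 129 125 118 111 108 109 109 106  96  81  75  89 100  98  89  85  97 121 135]
204 [130 130 130 129 124 118 116 117 116 111  98  77  60  62  75  86  90  83  82 102 120]
205 [129 130 130 129 125 120 119 119 117 112 100  81  59  49  64  93 110 107  96 101 113]
206 [128 128 128 127 125 122 120 118 115 109 100  87  68  58  70  97 117 118 108 102 102]
207 [128 128 126 124 123 122 117 112 107 102  96  87  79  77  86 101 113 114 106  97  91]
208 [129 128 123 116 114 114 110 103 100  96  92  88  90  98 106 112 113 108  98  89  86]
209 [129 128 121 109 102 102 101  98  96  95  91  89  96 108 116 117 114 105  92  86  86]
```

```bash
python3 -c "
from station import manip; print(manip.close_job())"
```

```text
the job is handed in; nothing more can be done
None
```

I handed the job in at about 25 s: the lid stands knob up inside the tray, and the fingers are holding the key at 80.3 mm. My camera fits put the pointer tip at about 80 mm, give or take 1.2 mm, so that match is an estimate, and the judge's verdict was not shown.

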